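# Set the grind of a hand coffee mill

### The job

Set the grind on the hand coffee mill. First push the open hopper flap shut until its spring tab clicks under the rolled rim, so that nothing can fall between the burrs; then screw the knurled adjusting nut clockwise (seen from above) all the way down until it bottoms out, and back it off a quarter turn. Finish still gripping the nut there, holding the setting for the crank to be fitted, and leave everything else on the worktop where it stands.

Things in the scene. Friction and masses are not known exactly. Their poses are not given: they have to be found in the camera images.
- coffee_mill: hand coffee mill, fixed to the worktop by its vacuum foot: beech box, steel hopper 158 mm across its rolled rim (rim top at height 136 mm), flat aluminium cover with its top at 131 mm, vertical shaft in the middle ending at 190 mm. Origin on the worktop on the shaft's axis; z up; flap and drawer lie on its -x side (towards the robot, yawed by up to 0.35 rad)
- flap_hinge (a point): middle of the flap's hinge line, 30 mm to the mill's -x side of the shaft's axis, 131 mm above the worktop; the hinge runs along the mill's y axis. The flap is the front segment of the round cover: an aluminium plate 3 mm thick, 114 mm long at its hinge, reaching 40 mm out from it; its frame turns with it
- flap_edge (a point): middle of the flap's free round edge, on its upper side, 40 mm from the hinge. Shut, it lies 70 mm from the shaft's axis, 132.5 mm above the worktop, and the rim's wire stands 3 mm beyond it and 3.5 mm above it
- hopper_flap (a joint): opening angle of the flap: 0 shut and level, 1.15 fully open (leaning up over the hinge, free edge up). A light spring (about 0.06 N m when shut) swings it open again unless the tab has caught under the rim
- flap_tab (a joint): how far the sprung steel tongue at the middle of the flap's edge is pushed in, m: 0 fully out. It points down with a sloping face that meets the rim at a flap angle of about 0.3; it has to give about 3 mm to pass, which takes a push of about 5 N down on the flap's edge (up to 8 N nearer the hinge), then springs out below the rim and holds the flap at about 0.02 rad
- grind_nut: the knurled steel adjusting nut on the shaft, 34 mm across and 24 mm high, to be gripped from above across any diameter. Origin at its centre, 157 mm above the worktop when bottomed out; an index line on its top points along its own -x
- nut_turn (a joint): how far the nut is unscrewed, rad: 0 bottomed out on its collar with a hard stop, growing anticlockwise seen from above (right-hand thread). It rises 4 mm a turn, turns with a steady drag of about 0.06 N m and stays where it is left
- crank: the mill's crank, taken off and lying near it: steel arm 125 mm with an upright wooden knob 41 mm high; leave it alone. Origin under its hub, arm along its -x
- white_mug: white mug, 96 mm high, standing near the mill; leave it alone. Origin at the centre of its underside
- teaspoon: teaspoon 138 mm long lying near the mill; leave it alone. Origin under its middle
- clip_jar: glass jar with clip-top lid, 119 mm high; leave it alone. Origin at the centre of its underside
- kitchen_timer: round kitchen timer, 67 mm across, 40 mm high; leave it alone. Origin at the centre of its underside
- glass: drinking glass, 81 mm across, 93 mm high; leave it alone. Origin at the centre of its underside
- tea_box: small carton of tea, 54 x 49 x 124 mm, standing; leave it alone. Origin at the centre of its underside

How it is judged:
On the way, in this order (a step that is already met when the one before it is completed fails the run):
1. the hopper flap is shut and its tab has sprung out under the rim (value of joint hopper_flap below 0.06 rad and value of joint flap_tab below 0.0012 m), for 0.2 s.
2. the nut is bottomed out (value of joint nut_turn below 0.06 rad), for 0.2 s.
At the end, for the whole second after the job is handed in: the fingers grip the nut (more than 5 N, tool point within 30 mm of its centre), the nut stands a quarter turn back from its stop (1.35 to 1.79 rad), and the flap is shut (under 0.06 rad) with its tab out under the rim (all of step 1 and value of joint nut_turn between 1.35 and 1.79 rad and contact force between the fingers and grind_nut above 5 N and distance between the grasp point and grind_nut below 0.03 m); the arm keeps its last pose, push and grip.
It fails at once if one of the other things is pushed more than 20 mm from its place (distance of any of crank, white_mug, teaspoon, clip_jar, kitchen_timer, glass, tea_box from where it was at the start of the episode above 0.02 m).
It fails at once if one of the standing things is knocked over (angle between any of white_mug, clip_jar, glass, tea_box's own z axis and vertical above 0.5 rad).
It also fails if it takes over 64 s, if anything falls off the work surface, if the arm or the gripper's body presses on something with over 40 N, if the wrist force passes 120 N, or if a joint passes its speed limit or range.

### The arm

A 7-joint arm with a two-finger parallel gripper is mounted at the origin on a cart in front of the work surface, level with it; the furniture and walls round the work are solid. World frame = base frame: x ahead of the robot, y to its left, z up, the work surface at z = 0. Lengths are in m, angles in rad, forces in N, time in s.
With the tool pointing down it reaches from about 0.4 to 0.9 m from the base axis. Payload 5.5 kg.
Tool frame: the origin (TCP) lies between the finger pads, 19 mm behind the fingertips; this is the grasp point; z points along the fingers, y is the line along which they close (so a half turn about z gives the same grasp; the last joint's range is limited). The gripper opens to 92 mm and grips with 3 to 60 N. Pads are 19 mm wide; open, the fingers measure 130 mm over their backs; the gripper's body (75 mm by 190 mm) begins 47 mm behind the grasp point.
Start: joints at [1.38, 0.501, -0.427, 1.55, 0.221, 1.138, -0.21], TCP at [0.285, -0.584, 0.246] pointing down, gripper open.
Joint ranges: [-2.88, 2.88], [-0.31, 2.03], [-1.54, 1.56], [0.2, 2.42], [-1.41, 4.55], [0.19, 2.02], [-2.57, 2.57]. Speed limits (rad/s): [2.57, 2.57, 3.14, 3.14, 3.14, 3.14, 3.14].

### API

Orientations are given as a unit quaternion [x, y, z, w].
In Python, from bench import manip, effector, viewer gives the robot as it stands. Calls block until the motion is done:
- manip.move_pose(position, orientation): joint-space move of the TCP to a pose.
- manip.servo_line(position, ori=None, vel=0.15): straight line of the TCP; ori=None keeps the orientation; vel is the mean speed in m/s.
- manip.movej(angles): joint-space move.
- effector.open_jaws() and effector.close(f_grip=None): open the fingers fully, or close them until they stop; f_grip is the grip in N (None keeps the last).
- manip.sleep(seconds).
- manip.solve_ik(position, orientation): joint angles nearest the present ones, or None.
- viewer.get_image(name): name is "scene" or "top"; returns the picture (384x512x3 uint8, red, green, blue); there is no depth.
- viewer.get_calibration(name): a dict with "vfov" (degrees; the focal length in pixels is half the picture's height over the tangent of half this angle, whatever the lens; pixels are square), "cx", "cy" (the principal point, pixels), "eye" and "attitude" of the camera in the world. Camera axes: x right, y down, z forward; pixel columns grow to the right and rows downward; lengths in m; the calibration is good to about 2 mm. A picture is of the moment at which its call begins. get_calibration takes no time and is no camera call.
A pose or a line that the arm cannot do raises manip.PlanningError and nothing moves.
- manip.hand_in(): hands the job in; it is judged then, once.
Readings, each from a call of its own:
- manip.current_clock(): time.
- manip.current_q(): joint angles.
- manip.current_joint_velocities(): joint speeds.
- manip.current_tau(): joint torques, N m.
- manip.current_tool_pos(): TCP position.
- manip.current_tcp_rot(): TCP orientation.
- manip.current_force(): force on the tool from outside, world axes, zero at the start.
- manip.current_wrist_torque(): the same for the moment, N m.
- manip.current_finger_gap(): finger opening in m.
- manip.current_gripper_force(): force on a finger pad.
Only numpy, scipy, OpenCV 4.12 (cv2) and the standard library are available. Lean on these libraries where they do the work, as an engineer would, in place of code of your own. Each camera call takes 0.05 s, during which the arm holds its last target. There are 200 camera calls.

## Working session

There is one attempt and no reset: what is moved stays moved. The work goes in short steps, each a Python script; the robot and the scene stay as the last script left them, time stands still between calls to the robot, and variables do not carry over. Pictures are saved under pics/ and viewed, at most 10 in all, crops included, and the job is handed in when it is done.

```bash
mkdir -p pics
python3 - <<'E'
from bench import manip, effector, viewer
import cv2
for n in ("scene","top"):
    im=viewer.get_image(n); cv2.imwrite(f"pics/{n}0.png",im[:,:,::-1]); print(n,viewer.get_calibration(n))
print(manip.current_clock(),manip.current_tool_pos(),manip.current_tcp_rot())
E
```

```text
scene {'vfov': 50.57205666745297, 'cx': 258.44505758768116, 'cy': 191.2681011612458, 'eye': array([ 0.1237372 , -0.69891978,  1.48457246]), 'attitude': array([ 0.93292357, -0.23318961,  0.06779229, -0.26585791])}
top {'vfov': 46.77881213613154, 'cx': 258.0153347539037, 'cy': 193.37970438224212, 'eye': array([-0.13394154,  0.23897455,  1.5558947 ]), 'attitude': array([-0.56676872,  0.79344592, -0.17916045,  0.13083698])}
0.1 [ 0.28464439 -0.58369613  0.24458292] [ 9.74363817e-01  2.24976419e-01 -1.62902668e-04 -8.58355362e-04]
```

View pics/scene0.png

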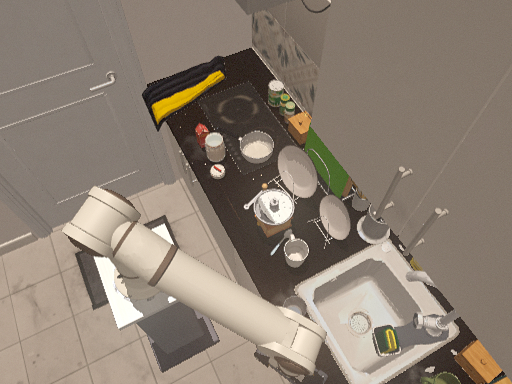

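View pics/top0.png

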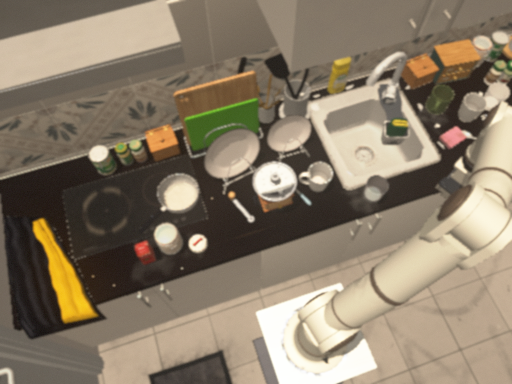

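The mill is at about (274,207) in the scene view and (275,182) in the top view; the crank and spoon lie beside it and the mug is next to it. I'll enlarge both.

```bash
cat > h.py <<'E'
import numpy as np
from bench import manip, effector, viewer
from scipy.spatial.transform import Rotation as R
def cam(n):
    c=viewer.get_calibration(n); f=192/np.tan(np.radians(c["vfov"])/2)
    return c,f,R.from_quat(c["attitude"]).as_matrix()
def proj(n,P):
    c,f,M=cam(n); p=(np.atleast_2d(P)-c["eye"])@M
    return np.c_[f*p[:,0]/p[:,2]+c["cx"], f*p[:,1]/p[:,2]+c["cy"]]
def unproj(n,uv,z):
    c,f,M=cam(n); d=M@np.array([(uv[0]-c["cx"])/f,(uv[1]-c["cy"])/f,1]); e=np.array(c["eye"])
    return e+d*(z-e[2])/d[2]
E
python3 - <<'E'
from h import *
import cv2
a=cv2.imread("pics/scene0.png")[165:265,225:325]; b=cv2.imread("pics/top0.png")[140:240,225:325]
cv2.imwrite("pics/c0.png",np.hstack([cv2.resize(x,(400,400),interpolation=cv2.INTER_CUBIC) for x in (a,b)]))
print(unproj("scene",(274,207),.136),unproj("top",(275,182),.136))
E
```

```text
[ 0.5404947  -0.05178556  0.136     ] [ 0.53594039 -0.04754847  0.136     ]
```

View pics/c0.png

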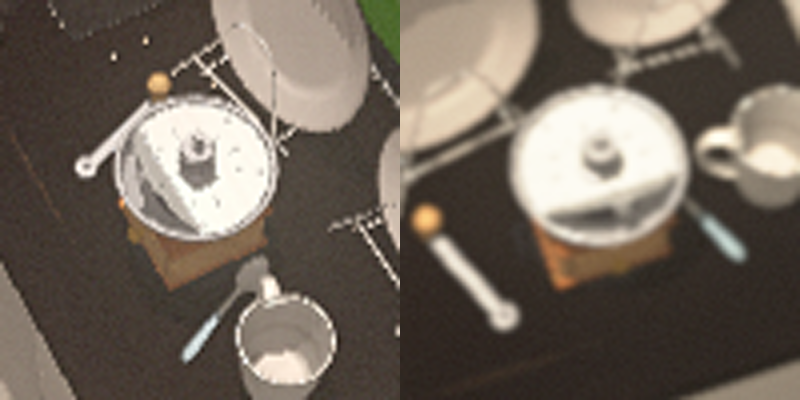

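Run:
```python
from h import *
import cv2
C=(unproj("scene",(274.3,206.7),.136)+unproj("top",(274.8,181.6),.136))/2
C[2]=0; print(C)
for n,p,q in (("scene",(135,150),(205,235)),("top",(145,215),(275,180))):
    o=np.array((225,165) if n=="scene" else (225,140))
    for z in (.131,):
        A=unproj(n,np.array(p)/4+o,z);B=unproj(n,np.array(q)/4+o,z);d=A-B if A[1]>B[1] else B-A
        print(n,A,B,np.arctan2(-d[0],d[1]))
def draw(n,o,yaw):
    im=cv2.resize(cv2.imread(f"pics/{n}0.png")[o[1]:o[1]+100,o[0]:o[0]+100],(400,400),interpolation=cv2.INTER_CUBIC)
    M=R.from_euler("z",yaw).as_matrix()
    def pl(P,col):
        uv=(proj(n,C+np.array(P)@M.T)-o)*4+1.5; cv2.polylines(im,[np.int32(uv*8)],False,col,1,cv2.LINE_AA,3)
    t=np.linspace(0,2*np.pi,60); pl(np.c_[.079*np.cos(t),.079*np.sin(t),0*t+.134],(0,0,255))
    pl([[0,0,.131],[0,0,.19]],(255,0,0))
    a=np.linspace(-.057,.057,20); r=np.sqrt(.07**2-a**2)-.03; q=1.15
    pl(np.c_[0*a-.03,a,0*a+.131],(0,255,0)); pl(np.c_[-.03-r*np.cos(q),a,.131+r*np.sin(q)],(255,0,255))
    return im
for i,ys in enumerate([(-.3,-.1,.1,.3)]):
    L=[np.hstack([draw("scene",np.array((225,165)),y),draw("top",np.array((225,140)),y)]) for y in ys]
    cv2.imwrite("pics/o0.png",np.vstack([np.hstack(L[:2]),np.hstack(L[2:])])[:, :])
im=cv2.imread("pics/o0.png"); cv2.imwrite("pics/o0.png",cv2.resize(im,(800,400),interpolation=cv2.INTER_AREA))
```

```text
[ 0.53992095 -0.04929566  0.        ]
scene [ 0.49989704 -0.00436417  0.131     ] [ 0.51428742 -0.11610163  0.131     ] 0.12808239516097347
top [0.51004152 0.0136192  0.131     ] [ 0.50499962 -0.10811598  0.131     ] -0.04139329708752578
```

View pics/o0.png

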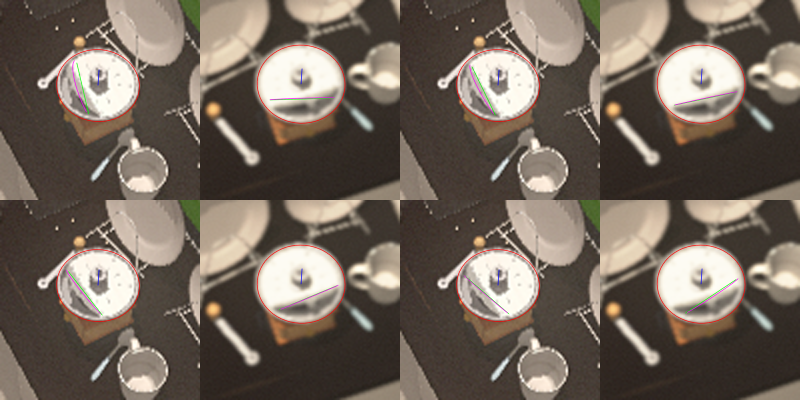

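Run:
```python
from h import *
import cv2
from scipy.optimize import least_squares
def tri(a,b): 
    r=least_squares(lambda P:np.r_[proj("scene",P)[0]-a,proj("top",P)[0]-b],[.6,0,.15]); return r.x.round(3),r.cost.round(1)
for nm,a,b in (("plateL",(297,172),(233,152)),("plateR",(335,217),(289,133)),("shafttop",(274.3,199.5),(275.5,174)),("rim",(274.3,206.7),(274.8,181.6)),("boardGreen",(330,165),(222,125)),("mug",(296,252),(317,177))): print(nm,*tri(a,b))
C=np.array([.5399,-.0493,0])
def draw(n,o,yaw):
    k=8;w=50; im=cv2.resize(cv2.imread(f"pics/{n}0.png")[o[1]:o[1]+w,o[0]:o[0]+w],(400,400),interpolation=cv2.INTER_CUBIC)
    M=R.from_euler("z",yaw).as_matrix()
    def pl(P,col):
        uv=(proj(n,C+np.array(P)@M.T)-o)*k+3.5; cv2.polylines(im,[np.int32(uv*8)],False,col,1,cv2.LINE_AA,3)
    t=np.linspace(0,2*np.pi,60); pl(np.c_[.079*np.cos(t),.079*np.sin(t),0*t+.1345],(0,0,255))
    pl([[0,0,.131],[0,0,.19]],(255,0,0))
    for z in (.170,): pl(np.c_[.017*np.cos(t),.017*np.sin(t),0*t+z],(0,128,255))
    a=np.linspace(-.057,.057,20); r=np.sqrt(.07**2-a**2)-.03; q=1.15
    r=np.maximum(r,0)
    pl(np.c_[0*a-.03,a,0*a+.131],(0,255,0)); pl(np.c_[-.03-r*np.cos(q),a,.131+r*np.sin(q)],(255,0,255))
    return im
cv2.imwrite("pics/o1.png",np.hstack([draw("scene",np.array((250,183)),0.03),draw("top",np.array((250,157)),0.03)]))
```

```text
plateL [0.711 0.055 0.121] 0.4
plateR [ 0.741 -0.181  0.092] 0.0
shafttop [ 0.541 -0.049  0.188] 0.0
rim [ 0.543 -0.049  0.129] 0.2
boardGreen [0.879 0.052 0.064] 0.4
mug [ 0.543 -0.223  0.054] 0.0
```

View pics/o1.png

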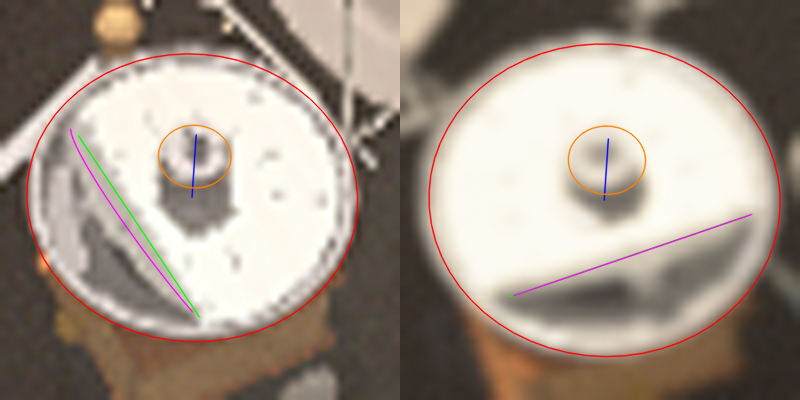

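Both views agree: shaft at about (0.540, −0.049), flap yaw near 0, with the flap's edge line running from about (70,125) to (195,315) in the scene crop. The gripper closes first, then sweeps the flap down from the shaft side.

```bash
cat > f.py <<'E'
from h import *
C=np.array([.5405,-.0493,0]); Q0=np.array([1,0,0,0.])
def arc(q,s=.036): # TCP so that the finger's outer lower corner is on the flap at s
    return C+[-.030-s*np.cos(q)+.0015*np.sin(q)+.0095,0,.131+s*np.sin(q)+.0015*np.cos(q)+.019]
E
python3 - <<'E'
from f import *
effector.close(20)
print(manip.current_finger_gap())
manip.move_pose(C+[-.029,0,.26],Q0)
f0=manip.current_force(); print(manip.current_clock(),f0,manip.current_tool_pos()-C)
manip.servo_line(C+[-.029,0,arc(1.15)[2]+.001],vel=.06); print(manip.current_force()-f0,manip.current_tool_pos()-C)
for q in (1.0,.8,.6,.4):
    manip.servo_line(arc(q),vel=.06); print(q,(manip.current_force()-f0).round(2),(manip.current_tool_pos()-arc(q)).round(4))
for q in np.arange(.32,-.2,-.04):
    manip.servo_line(arc(q),vel=.03); F=manip.current_force()-f0; print(round(q,2),F.round(2),(manip.current_tool_pos()-arc(q)).round(4))
    if F[2]>18: break
print(manip.current_clock())
import cv2
for n in("scene","top"): cv2.imwrite(f"pics/{n}1.png",viewer.get_image(n)[:,:,::-1])
E
```

```text
0.000684333921231907
3.625 [-0.69516491 -0.50565136  0.06250846] [-0.02892599 -0.00114352  0.25992914]
[ 1.09341924  0.60624911 -0.18670204] [-2.86774496e-02  1.15437395e-05  1.84863783e-01]
1.0 [0.82 0.64 0.25] [-0.0006 -0.0002 -0.0001]
0.8 [ 0.7   1.05 -0.26] [-0.0005 -0.     -0.0003]
0.6 [0.76 0.44 0.39] [-0.0006  0.     -0.0004]
0.4 [ 1.3   0.07 -0.31] [-0.0005  0.     -0.0004]
0.32 [1.04 1.14 0.66] [-0.     -0.     -0.0001]
0.28 [1.49 0.2  1.05] [0.0002 0.     0.0001]
0.24 [2.04 0.61 1.5 ] [0.0002 0.     0.0001]
0.2 [1.81 0.25 2.73] [0.0002 0.     0.    ]
0.16 [2.21 0.35 3.2 ] [0.0001 0.     0.    ]
0.12 [2.45 0.8  1.69] [-0.      0.     -0.0002]
0.08 [1.33 1.32 1.21] [-0.0005 -0.     -0.0003]
0.04 [-0.4   0.34  0.26] [-0.0006 -0.     -0.0004]
0.0 [-0.93  0.67  2.31] [-0.0004 -0.     -0.0001]
-0.04 [-3.08  1.11  7.72] [-0.0004 -0.      0.0003]
-0.08 [-3.41  1.14 12.06] [-0.0002 -0.      0.0007]
-0.12 [-6.4   1.38 17.3 ] [-0.0002 -0.      0.0011]
-0.16 [-7.46  0.78 22.73] [-0.0002 -0.      0.0015]
9.4083
```

The force rose to about 3 N, dropped, then hit a hard stop, which fits a click. I'll lift off and look.

Run:
```python
from f import *
import cv2
manip.servo_line(arc(0)+[0.004,0,.003],vel=.03); manip.sleep(.3)
manip.servo_line(arc(0)+[0.004,0,.11],vel=.15)
manip.move_pose([.40,-.25,.36],Q0)
effector.open_jaws()
ims=[]
for n,o in (("scene",(250,183)),("top",(250,157))):
    im=viewer.get_image(n)[:,:,::-1]; cv2.imwrite(f"pics/{n}2.png",im)
    ims.append(cv2.resize(im[o[1]:o[1]+50,o[0]:o[0]+50],(400,400),interpolation=cv2.INTER_CUBIC))
cv2.imwrite("pics/c2.png",np.hstack(ims)); print(manip.current_clock())
```

```text
13.65
```

View pics/c2.png

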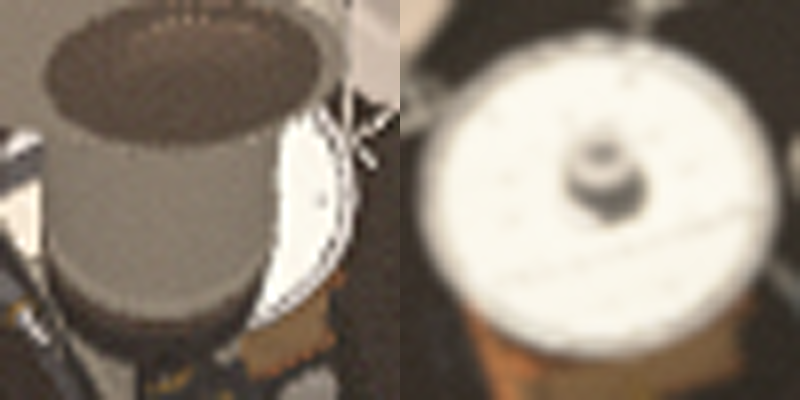

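The top view shows the flap flush, with only the thin hinge seam left from (500,290) to (750,210). Next I'll check the wrist range for turning the nut.

Run:
```python
from f import *
for y in np.arange(-3.2,3.3,.4):
    q=manip.solve_ik(C+[0,0,.16],(R.from_euler("z",y)*R.from_quat(Q0)).as_quat()); print(round(y,2),None if q is None else np.round(q,2))
```

```text
-3.2 [ 0.89  0.68 -1.15  1.88  0.72  1.07  0.95]
-2.8 [ 0.96  0.8  -1.3   1.88  0.85  1.17  1.25]
-2.4 [ 0.96  0.8  -1.3   1.88  0.85  1.17  1.65]
-2.0 [ 0.96  0.8  -1.3   1.88  0.85  1.17  2.05]
-1.6 [-0.79  0.66  1.13  1.94 -0.71  1.02 -2.5 ]
-1.2 [-0.33  0.41  0.46  1.92 -0.24  0.86 -2.52]
-0.8 [ 0.03  0.38  0.01  1.91 -0.01  0.85 -2.32]
-0.4 [ 0.69  0.51 -0.82  1.89  0.46  0.94 -2.32]
-0.0 [ 0.7   0.52 -0.84  1.89  0.48  0.95 -1.94]
0.4 [ 0.71  0.53 -0.86  1.89  0.49  0.95 -1.54]
0.8 [ 0.72  0.53 -0.87  1.89  0.5   0.95 -1.15]
1.2 [ 0.73  0.54 -0.88  1.89  0.5   0.96 -0.76]
1.6 [ 0.76  0.56 -0.93  1.89  0.54  0.97 -0.39]
2.0 [ 0.83  0.61 -1.04  1.88  0.62  1.01 -0.05]
2.4 [ 0.85  0.63 -1.08  1.88  0.65  1.03  0.32]
2.8 [ 0.87  0.65 -1.11  1.88  0.68  1.04  0.7 ]
3.2 [ 0.96  0.8  -1.3   1.88  0.85  1.17  0.97]
```

```bash
cat >> f.py <<'E'
def ori(y): return (R.from_euler("z",y)*R.from_quat(Q0)).as_quat()
def state(): return manip.current_clock(),(manip.current_force()).round(1),manip.current_wrist_torque().round(3),(manip.current_tool_pos()-C).round(4),round(manip.current_finger_gap(),4),round(manip.current_gripper_force(),1)
E
python3 - <<'E'
from f import *
manip.move_pose(C+[0,0,.25],ori(4.1-2*np.pi)); print(manip.current_q().round(2),state())
manip.servo_line(C+[0,0,.162],vel=.1); print(state())
effector.close(8); manip.sleep(.2); print(state())
E
```

```text
[ 0.98  0.61 -1.3   1.8   0.63  1.23  2.03] (16.3167, array([-1.2, -1.3, -1.4]), array([ 0.105, -0.067,  0.028]), array([-0.    , -0.0003,  0.25  ]), 0.0919, 0.0)
(17.35, array([ 0.7, -0.5,  0.3]), array([ 0.139, -0.101,  0.007]), array([0.0005, 0.0002, 0.1626]), 0.0916, 0.0)
(18.4917, array([ 2.8, -1.4, -1.4]), array([-0.145, -0.71 ,  0.052]), array([ 0.0004, -0.0003,  0.162 ]), 0.0333, 8.0)
```

Run:
```python
from f import *
effector.close(30); print(state())
y=4.1; t0=manip.current_wrist_torque()[2]
while y>-.35:
    y-=.2
    manip.servo_line(C+[0,0,.162-(4.1-y)*.004/(2*np.pi)],ori(y),vel=.1)
    s=state(); print(round(y,2),*s)
    if abs(s[2][2]-t0)>.35: print("stop?"); break
print(manip.current_q().round(2))
```

```text
(18.7083, array([ 4.7, -2.1, -1.7]), array([-0.181, -0.876,  0.009]), array([ 0.0004, -0.0003,  0.1621]), 0.0329, 30.0)
3.9 19.0583 [ 3.4 -1.1 -2.9] [-0.081 -0.627 -0.013] [-1.000e-04  1.000e-04  1.619e-01] 0.0328 30.0
3.7 19.4083 [ 0.9  0.2 -1.2] [ 0.262 -0.243 -0.051] [-0.0004  0.0005  0.1618] 0.0331 30.0
3.5 19.7583 [-1.4  3.   1. ] [ 0.671  0.182 -0.031] [-0.0006  0.001   0.1616] 0.0331 30.0
3.3 20.1083 [-3.3  4.4  2.3] [ 1.126  0.398 -0.059] [-0.0007  0.0015  0.1614] 0.0332 30.0
3.1 20.4583 [-2.4  5.6  1.5] [1.323 0.368 0.004] [-0.0007  0.0021  0.1613] 0.0331 30.0
2.9 20.8083 [-3.   6.3  1.1] [ 1.537  0.27  -0.011] [-0.0007  0.0027  0.1612] 0.0328 30.0
2.7 21.1583 [-2.7  7.2  1.9] [ 1.766  0.231 -0.072] [-0.0005  0.0032  0.1611] 0.0326 30.0
2.5 21.5083 [-0.7  8.7  1.2] [ 1.881  0.012 -0.105] [-0.0002  0.0037  0.1609] 0.0331 30.0
2.3 21.8583 [0.6 9.8 0.1] [ 1.987 -0.246 -0.051] [0.0002 0.0041 0.1609] 0.0331 30.0
2.1 22.2083 [ 2.3 10.7 -1.6] [ 2.081 -0.424 -0.028] [0.0007 0.0044 0.1607] 0.0332 30.0
1.9 22.5583 [ 3.3 11.4 -2.3] [ 2.185 -0.783 -0.036] [0.0012 0.0047 0.1607] 0.0332 30.0
1.7 22.9083 [ 3.5 11.3 -4.8] [ 2.182 -1.043 -0.017] [0.0017 0.0048 0.1605] 0.0332 30.0
1.5 23.2583 [ 6.   9.7 -5.7] [ 2.18  -1.356 -0.034] [0.0023 0.0048 0.1604] 0.0329 30.0
1.3 23.6083 [ 7.5 10.6 -7.2] [ 2.221 -1.726 -0.015] [0.0028 0.0047 0.1603] 0.0333 30.0
1.1 23.9583 [ 7.4  8.3 -4.8] [ 1.5   -1.566  0.17 ] [0.0027 0.0033 0.1603] 0.0331 30.0
0.9 24.3083 [ 4.7  2.4 -0.4] [ 0.606 -0.947  0.257] [0.0011 0.0007 0.1601] 0.0331 30.0
0.7 24.6583 [-2.   1.1  5.8] [0.2   0.408 0.367] [-0.0007 -0.0004  0.1599] 0.0327 30.0
stop?
[ 0.39  0.42 -0.43  1.9   0.22  0.88 -1.02]
```

Torque rises from yaw 1.1, so it looks like the stop. The drift shows the nut's axis about (+2,+2) mm off my centre, so I'll regrip centred and re-probe the stop.

```bash
cat >> f.py <<'E'
N=C+[.002,.002,0]
def yaw():
    m=R.from_quat(manip.current_tcp_rot()).as_matrix(); return np.arctan2(m[1,0],m[0,0])
E
python3 - <<'E'
from f import *
print(yaw(),state())
effector.open_jaws(); manip.servo_line(N+[0,0,.160],ori(.7),vel=.05); print(yaw(),state())
effector.close(30); manip.sleep(.2); print(yaw(),state())
for y in (.6,.5,.4,.3):
    manip.servo_line(N+[0,0,.160],ori(y),vel=.1); manip.sleep(.1)
    s=state(); print(y,round(yaw(),3),*s)
    if s[2][2]>.6: break
E
```

```text
0.7054828727591038 (24.6583, array([-2. ,  1.1,  5.8]), array([0.2  , 0.408, 0.367]), array([-0.0007, -0.0004,  0.1599]), 0.0327, 30.0)
0.7004330558379663 (25.9667, array([0.4, 0. , 0.2]), array([-0.053, -0.047, -0.017]), array([0.0022, 0.0023, 0.1601]), 0.0918, 0.0)
0.6999666672493924 (27.1167, array([-0.8, -1.6,  0. ]), array([-0.027, -0.108,  0.019]), array([0.0021, 0.002 , 0.16  ]), 0.0325, 30.0)
0.6 0.603 27.4667 [ 0.9  0.5 -0.9] [ 0.04  -0.271  0.164] [0.0023 0.0021 0.1601] 0.033 30.0
0.5 0.503 27.8167 [2.8 0.2 0.1] [ 0.132 -0.523  0.399] [0.0024 0.0021 0.1601] 0.0326 30.0
0.4 0.403 28.1667 [ 2.8  1.  -0.6] [ 0.246 -0.494  0.419] [0.0023 0.0022 0.1602] 0.0331 30.0
0.3 0.303 28.5167 [0.4 0.8 2.4] [ 0.07  -0.074  0.484] [0.0019 0.002  0.1601] 0.0328 30.0
```

The nut is at the stop: torque jumped at once and the grip slipped at about 0.45 N m. I'll regrip to release the wind-up, then back off a quarter turn.

Run:
```python
from f import *
import cv2
effector.open_jaws(); manip.servo_line(N+[0,0,.160],ori(.3),vel=.05)
effector.close(30); manip.sleep(.2); y0=yaw(); print(y0,state())
for d in list(np.arange(.2,1.6,.2))+[1.60]:
    manip.servo_line(N+[0,0,.160+d*.004/(2*np.pi)],ori(.3+d),vel=.1); s=state(); print(round(d,2),round(yaw()-y0,3),s[1:])
manip.sleep(.3); print(yaw()-y0,state())
ims=[cv2.resize(viewer.get_image(n)[o[1]:o[1]+80,o[0]:o[0]+80,::-1],(400,400),interpolation=cv2.INTER_CUBIC) for n,o in (("scene",(235,168)),("top",(235,142)))]
cv2.imwrite("pics/c3.png",np.hstack(ims))
```

```text
0.3000348632014485 (30.975, array([-0.5, -0.5, -0.3]), array([ 0.042, -0.008, -0.057]), array([0.002, 0.002, 0.16 ]), 0.0333, 30.0)
0.2 0.197 (array([0.2, 0.8, 0.5]), array([ 0.04 , -0.045,  0.041]), array([0.002 , 0.002 , 0.1601]), 0.0327, 30.0)
0.4 0.395 (array([0.5, 0.2, 0. ]), array([-0.017, -0.112,  0.069]), array([0.002 , 0.002 , 0.1602]), 0.033, 30.0)
0.6 0.594 (array([ 0.9,  0.2, -0.4]), array([-0.062, -0.131,  0.024]), array([0.002 , 0.0019, 0.1604]), 0.0329, 30.0)
0.8 0.794 (array([ 1.2, -0. , -0.7]), array([-0.028, -0.11 ,  0.084]), array([0.0021, 0.0019, 0.1605]), 0.0331, 30.0)
1.0 0.994 (array([ 1.2, -0.4,  1. ]), array([-0.091, -0.321,  0.053]), array([0.0021, 0.0019, 0.1607]), 0.0331, 30.0)
1.2 1.194 (array([ 1.6, -1.1, -1.3]), array([-0.136, -0.429,  0.095]), array([0.0021, 0.0019, 0.1608]), 0.0331, 30.0)
1.4 1.394 (array([ 2. , -0.5, -0.7]), array([-0.121, -0.49 ,  0.037]), array([0.0022, 0.0019, 0.1609]), 0.0325, 30.0)
1.6 1.594 (array([ 1.7, -0.2, -0.8]), array([-0.169, -0.696,  0.026]), array([0.0022, 0.002 , 0.1611]), 0.0331, 30.0)
1.5983113965749647 (34.075, array([ 2.7, -0.4, -1.6]), array([-0.164, -0.707, -0.1  ]), array([0.0022, 0.0019, 0.1611]), 0.0333, 30.0)
```

View pics/c3.png

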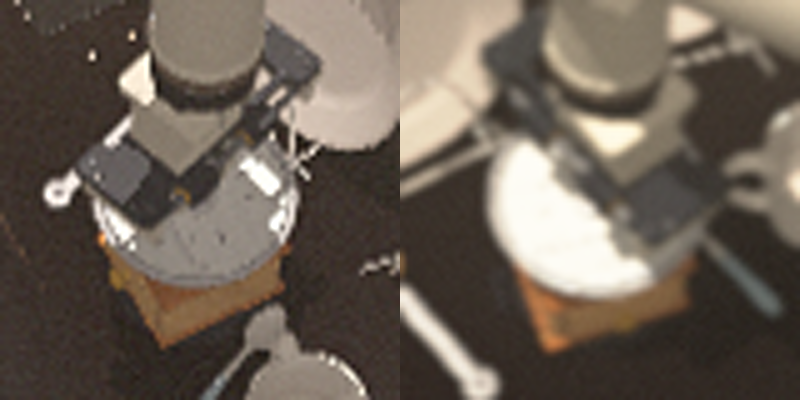

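The last view shows the fingers on the nut, the flap flush, and the mug, spoon and crank untouched. The nut is backed off about 1.59 rad with a 30 N grip.

```bash
python3 -c "
from bench import manip
print(manip.hand_in(), manip.current_clock())"
```

```text
the job is handed in; nothing more can be done
the job is handed in; nothing more can be done
```

I handed the job in at about 34 s, with no verdict shown: the flap is shut (force drop at the click, and it stayed flush), and the nut was bottomed, backed off about 1.59 rad and is still gripped at 30 N.

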